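# Close the hardware jars

## Task

Clearing up the painting table: close the four open glass hardware jars, each with the push-in wooden lid that fits its mouth, plug in the neck and head sitting flat on the rim all round. Do not knock any jar over, and leave the furniture knob and the varnish jar standing where they are.

Things in the scene. Friction and masses are not known exactly. Their poses are not given: they have to be found in the camera images.
- large_jar: Open clear glass jar full of wooden dowels, loose, standing on the table. 70 mm tall in all; body 76 mm across; its round neck, the top 17 mm, is 62 mm across outside (a 2 mm wider bead round the rim) and 56 mm inside (the mouth). Origin: centre of its underside; z up along its axis, so the rim lies 70 mm above the origin.
- medium_jar: Open clear glass jar full of steel screws, loose, standing on the table. 90 mm tall in all; body 68 mm across; its round neck, the top 17 mm, is 51 mm across outside (a 2 mm wider bead round the rim) and 45 mm inside (the mouth). Origin: centre of its underside; z up along its axis, so the rim lies 90 mm above the origin.
- small_jar: Open clear glass jar full of black rubber feet, loose, standing on the table. 62 mm tall in all; body 70 mm across; its round neck, the top 17 mm, is 40 mm across outside (a 2 mm wider bead round the rim) and 34 mm inside (the mouth). Origin: centre of its underside; z up along its axis, so the rim lies 62 mm above the origin.
- tiny_jar: Open clear glass jar full of brass tacks, loose, standing on the table. 78 mm tall in all; body 58 mm across; its round neck, the top 17 mm, is 29 mm across outside (a 2 mm wider bead round the rim) and 23 mm inside (the mouth). Origin: centre of its underside; z up along its axis, so the rim lies 78 mm above the origin.
- large_lid: Beech push-in lid standing on its plug: round head 66 mm across and 18 mm high (10 to 28 mm above the origin) on a slightly darker plug 53 mm across and 10 mm deep, its lower edge chamfered by 3.5 mm. Origin: centre of the plug's underside; z up; round, so yaw means nothing. It fits the mouth of 56 mm; home, the head's underside lies on the rim.
- medium_lid: Beech push-in lid standing on its plug: round head 55 mm across and 18 mm high (10 to 28 mm above the origin) on a slightly darker plug 42 mm across and 10 mm deep, its lower edge chamfered by 3.5 mm. Origin: centre of the plug's underside; z up; round, so yaw means nothing. It fits the mouth of 45 mm; home, the head's underside lies on the rim.
- small_lid: Beech push-in lid standing on its plug: round head 44 mm across and 18 mm high (10 to 28 mm above the origin) on a slightly darker plug 31 mm across and 10 mm deep, its lower edge chamfered by 3.5 mm. Origin: centre of the plug's underside; z up; round, so yaw means nothing. It fits the mouth of 34 mm; home, the head's underside lies on the rim.
- tiny_lid: Beech push-in lid standing on its plug: round head 33 mm across and 18 mm high (10 to 28 mm above the origin) on a slightly darker plug 20 mm across and 10 mm deep, its lower edge chamfered by 3.5 mm. Origin: centre of the plug's underside; z up; round, so yaw means nothing. It fits the mouth of 23 mm; home, the head's underside lies on the rim.
- door_knob: Bystander: turned wooden furniture knob with a teal top, 48 mm across, 54 mm high, standing loose on its narrow foot. Origin: centre of its underside.
- varnish: Bystander: closed white plastic jar with a black screw lid, 62 mm across, 68 mm high, loose. Origin: centre of its underside.
Mind the look-alikes: they are no part of the job. What is shaped like the medium_lid but purple or turquoise is not meant.

How it is judged (in metres and radians):
At the end, for the whole second after the job is handed in: Each of the four jars stands upright on the table (within 0.08 rad, base within 10 mm of the table top) with its own lid in its mouth: axes within 5 mm of each other, head within 3 mm of resting on the rim, lid within 0.08 rad of level, all at rest and released (horizontal distance between large_lid and large_jar below 0.005 m and z of large_lid in the frame of large_jar between 0.057 and 0.063 m and angle between each of large_lid, large_jar, medium_lid, medium_jar, small_lid, small_jar, tiny_lid, tiny_jar's own z axis and vertical below 0.08 rad and height (world z) of large_jar between -0.01 and 0.01 m and linear speed of each of large_lid, large_jar, medium_lid, medium_jar, small_lid, small_jar, tiny_lid, tiny_jar below 0.02 m/s and horizontal distance between medium_lid and medium_jar below 0.005 m and z of medium_lid in the frame of medium_jar between 0.077 and 0.083 m and height (world z) of medium_jar between -0.01 and 0.01 m and horizontal distance between small_lid and small_jar below 0.005 m and z of small_lid in the frame of small_jar between 0.049 and 0.055 m and height (world z) of small_jar between -0.01 and 0.01 m and horizontal distance between tiny_lid and tiny_jar below 0.005 m and z of tiny_lid in the frame of tiny_jar between 0.065 and 0.071 m and height (world z) of tiny_jar between -0.01 and 0.01 m); the robot touches nothing.
It fails at once if a hardware jar is knocked over (leans more than 0.4 rad) (angle between any of large_jar, medium_jar, small_jar, tiny_jar's own z axis and vertical above 0.4 rad).
It fails at once if the furniture knob is shoved more than 30 mm or knocked over (distance of door_knob from where it was at the start of the episode above 0.03 m or angle between door_knob's own z axis and vertical above 0.4 rad).
It fails at once if the varnish jar is shoved more than 30 mm or knocked over (distance of varnish from where it was at the start of the episode above 0.03 m or angle between varnish's own z axis and vertical above 0.4 rad).
It also fails if it takes over 102 s, if anything falls off the work surface, if the arm or the gripper's body presses on something with over 40 N, if the wrist force passes 120 N, or if a joint passes its speed limit or range.

## Robot

A 6-joint arm with a two-finger parallel gripper is mounted at the origin on a cart in front of the work surface, level with it; the furniture and walls round the work are solid. World frame = base frame: x ahead of the robot, y to its left, z up, the work surface at z = 0. Lengths are in mm, angles in rad, forces in N, time in s.
With the tool pointing down it reaches from about 275 to 750 mm from the base axis. Payload 10.2 kg.
Tool frame: the origin (TCP) lies between the finger pads; the fingertips stand 19 mm ahead of it and the grasp point (between the pads) is the TCP; z points along the fingers, y is the line along which they close (so a half turn about z gives the same grasp; the last joint's range is limited). The gripper opens to 85 mm and grips with 20 to 120 N. Pads are 22 mm wide; open, the fingers measure 114 mm over their backs; the gripper's body (76 mm by 85 mm) begins 54 mm behind the grasp point. The pads swing forward as they close: fully open they stand 13 mm farther back than shut.
Start: joints at [0.961, 0.313, 1.498, -0, 1.331, -0.223], TCP at [198.057, 486.215, 250.294] pointing down, gripper open.
Joint ranges: [-2.94, 2.94], [-0.97, 2.17], [0.19, 2.56], [-1.23, 4.37], [0.02, 3.11], [-2.88, 2.88]. Speed limits (rad/s): [2.39, 2.39, 3.01, 3.14, 3.14, 3.14].

## Interface

Orientations are given as a unit quaternion [w, x, y, z].
In Python, from rig import sense, capture, finish_job gives the robot as it stands. The module is installed in compiled form; this text tells all that it offers.
- The arm moves only by the tool move_arm, never from a script. Its argument "moves" is a list of rows, each an object with "turn": the turn, a rotation vector about the tool's x, y, z in rad, a list of three; "translation": the shift along the tool's x, y, z in mm, a list of three; "hand": the opening, from 0 (shut) to 1 (fully open). In form: [{"turn": [wx, wy, wz], "translation": [x, y, z], "hand": hand}, ...]. A call has 1 to 10 rows; each row shifts and turns the commanded pose from where the row before left it, along the tool's axes as they then stand; what a row does not reach is not made up. A row lasts 1/12 s, in which the tool goes at most 41.7 mm and 7.16 degrees, less where a joint would pass 70% of its speed; a pose out of reach is approached as far as the arm can. A call with a gripper value outside its range is refused whole. The fingers move at their own pace and stop on an object; "grip_force" is the grip in N (left out, the last holds). Time passes only in rows, so rows that do not move let the fingers close. It gives the time, the measured TCP pose, the force, the opening and the grip force at its end, in the units of the state.
- sense(): the state, without advancing time (a new reading comes with each control period).
- capture(name): name is "scene" or "top"; returns a dict with "image" (420x560x3 uint8, blue, green, red), "z_map" (420x560 float32, mm along the optical axis (not along the pixel's ray), 0 where there is no reading), "vertical_fov" (degrees; the focal length in pixels is half the picture's height over the tangent of half this angle, whatever the lens; pixels are square), "cx", "cy" (the principal point, pixels), "k1" (the pictures are not rectified: a ray, as slopes to the right and down, at radius r is drawn at 1 + k1 r^2 times it, then the intrinsics apply), "R" (3x3) and "t" (3): a world point X has camera coordinates R X + t. Camera axes: x right, y down, z forward; pixel columns grow to the right and rows downward; lengths in mm; the calibration is good to about 2 mm. A picture is of the moment at which its call begins.
- finish_job(): hands the job in; it is judged then, once.
The state is a dict: "time_s": time; "joints": joint angles; "dq": joint speeds; "tau": joint torques, N m; "eef_pos": TCP position; "ee_rot": TCP orientation; "force": force on the tool from outside, world axes, zero at the start; "wrist_torque": the same for the moment, N m; "grip_width": opening from 0.0 (shut) to 1.0 (fully open); "grip_force": force on a finger pad.
Only numpy, scipy, OpenCV 4.12 (cv2) and the standard library are available. Lean on these libraries where they do the work, as an engineer would, in place of code of your own. Each camera call takes 0.05 s, during which the arm holds its last target. There are 200 camera calls.

## Working session

There is one attempt and no reset: what is moved stays moved. The work goes in short steps, Python scripts to look and compute and a tool call to move; the robot and the scene stay as the last step left them, time stands still between calls to the robot, and variables do not carry over. Pictures are saved under pics/ and viewed, at most 14 in all, crops included, and the job is handed in when it is done.

Besides the shell and the picture viewer there is one more tool, called after "Request:" as a command line: name --argument value ..., lists and objects as JSON in quotes. move_arm: Moves the arm, as the interface text tells. Its arguments: {"type":"object","properties":{"moves":{"type":"array","items":{"type":"object","properties":{"turn":{"type":"array","items":{"type":"number"}},"translation":{"type":"array","items":{"type":"number"}},"hand":{"type":"number"}}}},"grip_force":{"type":"number"}},"required":["moves"]}

```bash
mkdir -p pics
cat > h.py <<'E'
import numpy as np, cv2
from rig import sense, capture, finish_job
def K(c):
    f=c["image"].shape[0]/2/np.tan(np.radians(c["vertical_fov"])/2)
    return f
def ray(c,u,v):
    f=K(c); d=np.array([(u-c["cx"])/f,(v-c["cy"])/f]); s=d.copy()
    for _ in range(20): s=d/(1+c["k1"]*(s@s))
    R=np.array(c["R"]);t=np.array(c["t"])
    return -R.T@t, R.T@np.array([s[0],s[1],1])
def onplane(c,u,v,z):
    o,d=ray(c,u,v); return o+d*(z-o[2])/d[2]
def pt(c,u,v):
    o,d=ray(c,u,v); return o+d*c["z_map"][int(v),int(u)]
def proj(c,X):
    p=np.array(c["R"])@X+np.array(c["t"]); s=p[:2]/p[2]; s=s*(1+c["k1"]*(s@s)); return s*K(c)+[c["cx"],c["cy"]]
E
python3 - <<'E'
from h import *
for n in("scene","top"):
    c=capture(n); cv2.imwrite(f"pics/{n}0.png",c["image"]); print(n,c["vertical_fov"],c["cx"],c["cy"],c["k1"],ray(c,280,210))
print(sense())
E
```

```text
scene 43.60221187384412 273.7906069312668 214.80137146419912 -0.18407534125301692 (array([-186.31071151, -819.91382406, 1211.67900395]), array([ 0.46478109,  0.51635754, -0.71942822]))
top 44.267693610762706 279.283352393056 213.6373355453218 -0.013616703851826699 (array([ 379.27633389,   13.13832667, 1481.46589613]), array([ 0.10350613, -0.01334262, -0.99456524]))
{'time_s': 0.1, 'joints': array([ 9.60595728e-01,  3.13394397e-01,  1.49837333e+00,  8.14766938e-06,
        1.33099296e+00, -2.23425341e-01]), 'dq': array([-0.00079898,  0.00016899, -0.00239413,  0.00106979, -0.00024541,
        0.00019667]), 'tau': array([ 2.86926821e-03, -4.12894034e+01, -2.60141641e+01, -1.47832243e-04,
        2.95977050e-03,  5.59000023e-05]), 'eef_pos': array([197.930056  , 486.03247834, 249.78751183]), 'ee_rot': array([-2.40054863e-04,  1.92185390e-01,  9.81358464e-01, -5.32410707e-04]), 'force': array([0.60510047, 0.01610908, 0.6726749 ]), 'wrist_torque': array([ 0.06360284, -0.01269384,  0.01651366]), 'grip_force': 0.0, 'grip_width': 1.0017631568599006}
```

View pics/scene0.png

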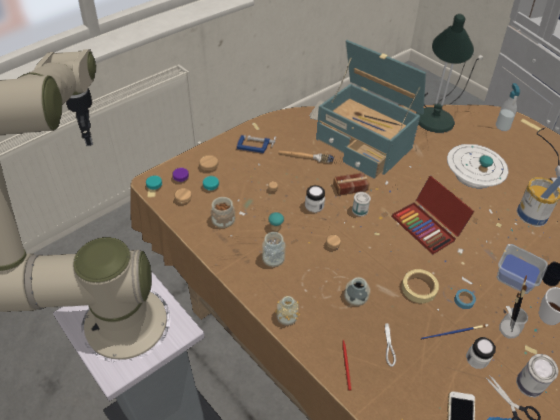

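View pics/top0.png

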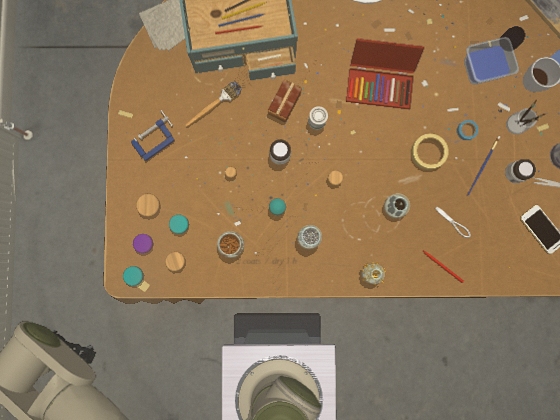

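Top view candidates: 
- Beech lids: (148,205) large, (176,262) medium, (335,178) small, (230,173) tiny. 
- Look-alikes: purple (143,243), turquoise (179,224) and (133,276). 
- Jars: large (230,244) with dowels, medium (309,237) with screws, small (397,206) with rubber feet, tiny (373,275) with tacks. 
- Bystanders: knob (277,206), varnish (280,152).

Next I'll make a close crop and take measurements.

Run:
```python
from h import *
c=capture("top"); im=c["image"]; s=capture("scene")
cv2.imwrite("pics/crop1.png",cv2.resize(im[140:300,110:310],None,fx=4,fy=3.7*4/3.7,interpolation=cv2.INTER_CUBIC)[:600])
cv2.imwrite("pics/crop2.png",cv2.resize(im[150:300,280:430],None,fx=4,fy=4,interpolation=cv2.INTER_CUBIC))
# above-table mask from depth
H,W=im.shape[:2]
f=K(c);uu,vv=np.meshgrid(np.arange(W),np.arange(H))
d=np.stack([(uu-c["cx"])/f,(vv-c["cy"])/f],-1);q=d.copy()
for _ in range(10): q=d/(1+c["k1"]*(q**2).sum(-1,keepdims=True))
z=c["z_map"]; P=np.dstack([q*z[...,None],z])
P=(P-np.array(c["t"]))@np.array(c["R"])
m=((P[...,2]>12)&(P[...,2]<200)&(z>0)).astype(np.uint8); m[300:]=0
n,l,st,ce=cv2.connectedComponentsWithStats(m)
for i in range(1,n):
    if st[i,4]<60 or st[i,4]>1500: continue
    zz=P[...,2][l==i]; h=np.percentile(zz,90)
    hsv=cv2.cvtColor(im,cv2.COLOR_BGR2HSV)[l==i].mean(0)
    print(st[i],ce[i].round(1),"h%.0f med %.0f"%(h,np.median(zz)),onplane(c,*ce[i],np.median(zz)).round(1),"dia %.0f"%(2*np.sqrt(st[i,4]/np.pi)*(1481-h)/f),hsv.round())
```

```text
[351   0  31   4  88] [366.6   1.2] h63 med 58 [1135.7 -260.    57.5] dia 29 [ 21.  33. 188.]
[526   0  34  35 575] [548.6  11.4] h24 med 20 [1126.8 -813.3   19.9] dia 76 [ 17.  55. 124.]
[523  57  37  36 987] [541.9  74.9] h80 med 49 [ 919.  -765.5   49.2] dia 96 [ 17.  44. 116.]
[188  81  53  44 369] [218.9  99.5] h21 med 16 [855.9 170.   16.1] dia 61 [ 22. 102. 164.]
[268  80  34  42 806] [284.5  99.9] h39 med 35 [848.4 -20.5  34.7] dia 89 [ 12. 146. 139.]
[506 101  37  33 568] [522.1 119.9] h132 med 56 [ 783.8 -697.3   55.6] dia 70 [ 19.  45. 128.]
[309 106  19  23 336] [317.8 116.9] h62 med 57 [ 792.  -114.1   56.9] dia 57 [ 21.  35. 185.]
[131 110  43  50 514] [153.7 139. ] h21 med 17 [738.8 356.9  17. ] dia 72 [ 92.  74. 124.]
[457 119  21  21 211] [467.4 129. ] h25 med 20 [ 766.5 -552.7   20. ] dia 46 [ 74.  77. 132.]
[412 133  37  37 531] [430.3 150.8] h30 med 25 [ 701.2 -440.3   25.3] dia 73 [ 21. 114. 194.]
[269 139  22  26 437] [279.9 151.3] h72 med 68 [690.6  -6.2  68.1] dia 64 [ 15.  48. 144.]
[551 143   9  24 142] [556.2 154.3] h46 med 29 [ 689.8 -804.8   29.1] dia 37 
[... 508 characters left out ...]
06.1] h57 med 51 [539.1   1.7  51. ] dia 47 [ 80. 112. 138.]
[169 214  20  20 305] [178.6 223.7] h32 med 29 [492.5 279.6  28.6] dia 55 [ 82. 125. 155.]
[297 224  26  25 454] [309.2 236.4] h91 med 66 [453.4 -85.8  65.7] dia 65 [ 28.  39. 150.]
[217 231  28  27 593] [230.3 243.9] h71 med 46 [434.4 132.2  45.9] dia 75 [ 18. 111. 141.]
[133 234  20  19 306] [142.4 243. ] h32 med 28 [438.5 380.2  28.4] dia 55 [145. 110. 140.]
[165 252  20  19 307] [174.8 261. ] h33 med 29 [388.  288.7  28.7] dia 55 [ 17. 130. 194.]
[362 262  24  23 410] [373.3 273.1] h77 med 56 [ 352.3 -261.8   56.3] dia 62 [ 24.  86. 160.]
[123 266  20  20 320] [132.7 275.6] h33 med 28 [347.9 405.4  28.4] dia 57 [ 83. 126. 150.]
```

View pics/crop1.png

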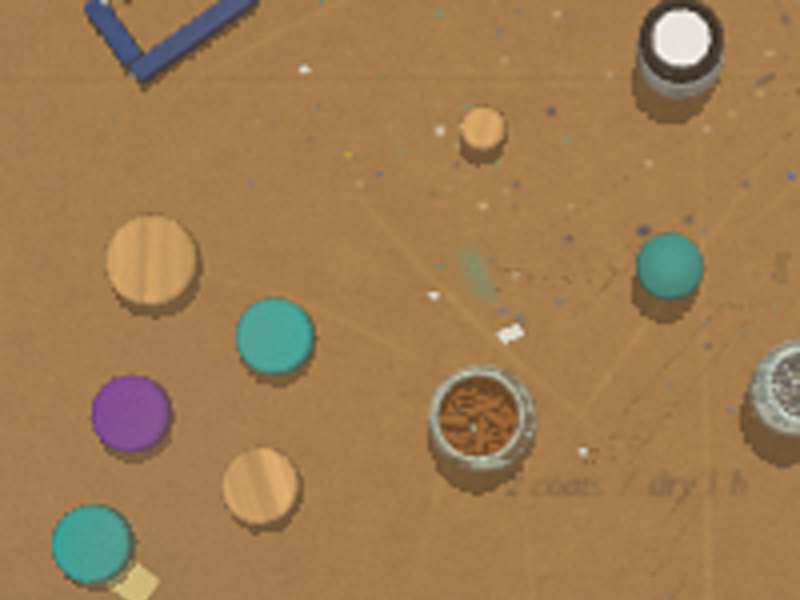

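View pics/crop2.png

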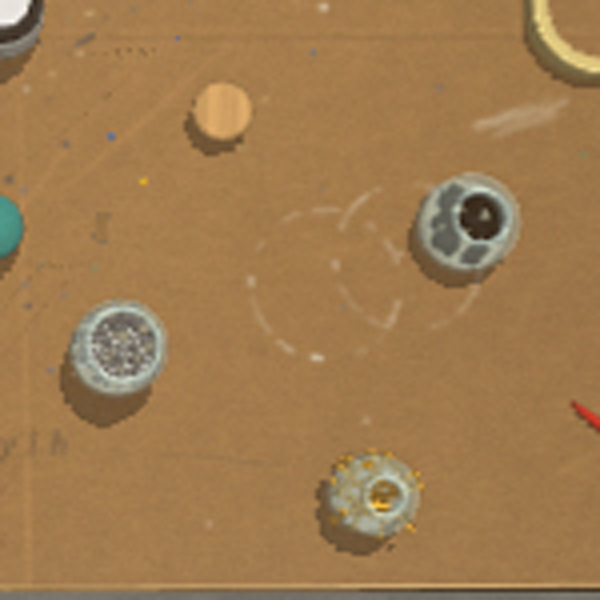

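Crop 1 shows the beech lids, large at (152,260) and medium at (261,486) in crop pixels, with plain wood tops among the purple and turquoise copies. The tiny lid is at (482,128). Crop 2 shows the small lid at (222,111), and the mouths at (481,216), (384,495) and (124,345). The measured diameters of 66, 55, 44 and 33 confirm the choice. Now I'll refine the positions with both cameras.

```bash
cat >> h.py <<'E'
def cloud(c):
    H,W=c["z_map"].shape; f=K(c);uu,vv=np.meshgrid(np.arange(W),np.arange(H))
    d=np.stack([(uu-c["cx"])/f,(vv-c["cy"])/f],-1);q=d.copy()
    for _ in range(10): q=d/(1+c["k1"]*(q**2).sum(-1,keepdims=True))
    z=c["z_map"]; P=np.dstack([q*z[...,None],z])
    P=(P-np.array(c["t"]))@np.array(c["R"]); P[z<=0]=np.nan; return P
def disc(c,P,xy,top,rad):
    m=(np.hypot(P[...,0]-xy[0],P[...,1]-xy[1])<rad)&(abs(P[...,2]-top)<6)
    p=P[m][:,:2]; (x,y),r=cv2.minEnclosingCircle(p.astype(np.float32)); return len(p),(x,y),r,(p.min(0)+p.max(0))/2,p.mean(0)
T={"Llid":((546,367),28,40),"Mlid":((388,289),28,36),"Slid":((623,-164),28,30),"Tlid":((640,134),28,25),
"Ljar":((434,132),70,42),"Mjar":((453,-88),90,36),"Sjar":((543,-340),62,30),"Tjar":((352,-265),78,24)}
E
python3 - <<'E'
from h import *
for n in("top","scene"):
    c=capture(n);P=cloud(c);print(n)
    for k,(xy,t,r) in T.items():
        a=disc(c,P,xy,t,r); print(k,a[0],np.round(a[1],1),round(a[2],1),a[3].round(1),a[4].round(1))
    if n=="top":
        for k,u,v,z in(("L",229.6,243.8,70),("M",310.6,235.9,90),("S",399.9,203.6,62),("T",375.6,273.4,78)): print(k,onplane(c,u,v,z).round(1))
E
```

```text
top
Llid 401 [547.4 368.8] 33.1 [546.2 368.6] [546.6 368.2]
Mlid 287 [388.4 289.5] 27.7 [388.  289.4] [388.2 289.1]
Slid 167 [ 624.9 -164.2] 21.9 [ 624.5 -163.8] [ 624.6 -164.2]
Tlid 97 [641.3 134.1] 16.6 [641.5 134.6] [640.3 134.6]
Ljar 106 [435.2 133. ] 32.2 [434.7 133.7] [435.2 134.6]
Mjar 90 [454.6 -87.8] 26.7 [454.5 -87.6] [453.5 -87.9]
Sjar 72 [ 544.  -340.3] 21.6 [ 542.8 -339.3] [ 543.3 -340.3]
Tjar 52 [ 351.2 -264.7] 15.7 [ 351.6 -264.8] [ 350.8 -265.1]
L [433.9 132.2  70. ]
M [453.6 -87.8  90. ]
S [ 543.9 -339.    62. ]
T [ 351.9 -263.9   78. ]
scene
Llid 165 [542.5 363.4] 33.3 [541.2 364.8] [541.4 363.5]
Mlid 157 [382.1 289. ] 29.9 [382.1 289.1] [383.5 286.6]
Slid 129 [ 619.3 -165.3] 23.7 [ 619.  -165.6] [ 618.  -165.8]
Tlid 60 [635.1 133.9] 17.5 [635.8 134.6] [634.6 133.4]
Ljar 106 [431.1 134.8] 36.7 [430.1 134.3] [428.8 133.7]
Mjar 99 [449.4 -85.6] 28.7 [450.2 -86.6] [450.5 -86.8]
Sjar 78 [ 542.6 -338.4] 23.7 [ 541.1 -339.4] [ 541.7 -338.7]
Tjar 66 [ 349.3 -266. ] 17.1 [ 348.1 -266.3] [ 348.1 -265.9]
```

Request:
move_arm --moves '[{"turn": [0,0,-0.0967],"translation": [0,0,25],"hand": 1},{"turn": [0,0,-0.0967],"translation": [0,0,25],"hand": 1},{"turn": [0,0,-0.0967],"translation": [0,0,25],"hand": 1},{"turn": [0,0,-0.0967],"translation": [0,0,25],"hand": 1},{"turn": [0,0,0],"translation": [-23.6,-24.6,0],"hand": 1},{"turn": [0,0,0],"translation": [-23.6,-24.6,0],"hand": 1},{"turn": [0,0,0],"translation": [-23.6,-24.6,0],"hand": 1},{"turn": [0,0,0],"translation": [-23.6,-24.6,0],"hand": 1},{"turn": [0,0,0],"translation": [-23.6,-24.6,0],"hand": 1},{"turn": [0,0,0],"translation": [-23.6,-24.6,0],"hand": 1}]' --grip_force 40

```text
time_s: 1.13
eef_pos: [340.6, 337.3, 150.4]
ee_rot: [0.0, -0.0, 1.0, 0.0]
force: [0.9, 0.5, 0.2]
grip_width: 1.003
grip_force: 0.0
```

Request:
move_arm --moves '[{"turn": [0,0,0],"translation": [-23.6,-24.6,0],"hand": 1},{"turn": [0,0,0],"translation": [-23.6,-24.6,20],"hand": 1},{"turn": [0,0,0],"translation": [0,0,30],"hand": 1},{"turn": [0,0,0],"translation": [0,0,25],"hand": 1},{"turn": [0,0,0],"translation": [0,0,15],"hand": 1},{"turn": [0,0,0],"translation": [0,0,0],"hand": 1}]'

```text
time_s: 1.63
eef_pos: [385.5, 288.5, 57.6]
ee_rot: [-0.003, 0.0, 1.0, -0.001]
force: [-0.6, 0.2, -0.5]
grip_width: 1.0
grip_force: 0.0
```

Run:
```python
from h import *
s=sense();print(s["eef_pos"],s["grip_width"])
c=capture("scene");cv2.imwrite("pics/g1.png",cv2.resize(c["image"][90:240,110:310],None,fx=4,fy=4,interpolation=cv2.INTER_CUBIC))
```

```text
[385.48201801 288.52286432  57.6353585 ] 0.9998460410229261
```

View pics/g1.png

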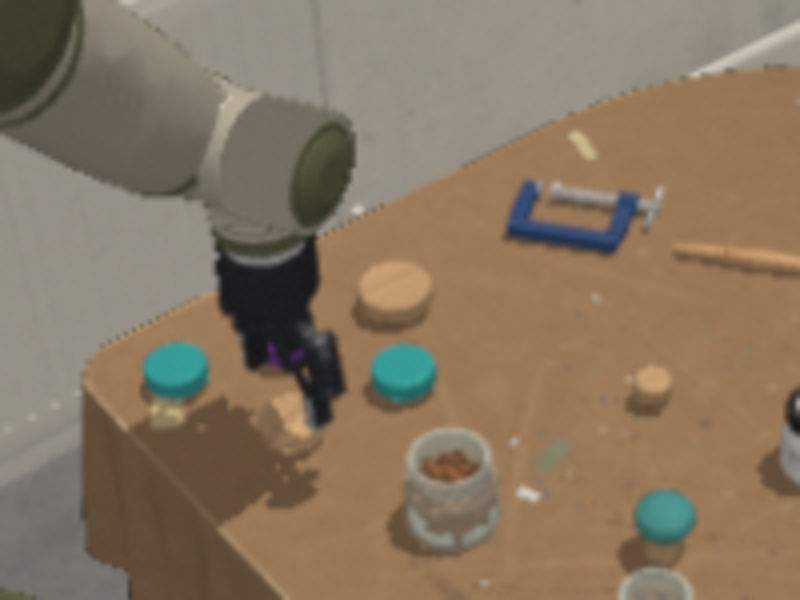

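The gripper straddles the medium lid at about (290,420) in the crop. Descend and close.

Request:
move_arm --moves '[{"turn": [0,0,0],"translation": [0,0,20],"hand": 1},{"turn": [0,0,0],"translation": [0,0,18],"hand": 1},{"turn": [0,0,0],"translation": [0,0,0],"hand": 1},{"turn": [0,0,0],"translation": [0,0,0],"hand": 0.3},{"turn": [0,0,0],"translation": [0,0,0],"hand": 0.3},{"turn": [0,0,0],"translation": [0,0,0],"hand": 0.3},{"turn": [0,0,0],"translation": [0,0,0],"hand": 0.3},{"turn": [0,0,0],"translation": [0,0,0],"hand": 0.3}]'

```text
time_s: 2.35
eef_pos: [387.7, 289.8, 24.2]
ee_rot: [0.001, -0.0, 1.0, 0.0]
force: [-1.5, -2.0, 10.6]
grip_width: 0.624
grip_force: 40.2
```

Request:
move_arm --moves '[{"turn": [0,0,0],"translation": [0,0,-15],"hand": 0.3},{"turn": [0,0,0],"translation": [0,0,-35],"hand": 0.3},{"turn": [0,0,0],"translation": [0,0,-35],"hand": 0.3},{"turn": [0,0,0],"translation": [0,0,-35],"hand": 0.3},{"turn": [0,0,0],"translation": [-3.3,-19,-20],"hand": 0.3},{"turn": [0,0,0],"translation": [-6.6,-37.7,0],"hand": 0.3},{"turn": [0,0,0],"translation": [-6.6,-37.7,0],"hand": 0.3},{"turn": [0,0,0],"translation": [-6.6,-37.7,0],"hand": 0.3},{"turn": [0,0,0],"translation": [-6.6,-37.7,0],"hand": 0.3},{"turn": [0,0,0],"translation": [-6.6,-37.7,0],"hand": 0.3}]'

```text
time_s: 3.18
eef_pos: [423.2, 80.2, 163.5]
ee_rot: [0.001, -0.0, 1.0, -0.0]
force: [1.4, -0.4, -0.2]
grip_width: 0.617
grip_force: 42.6
```

Request:
move_arm --moves '[{"turn": [0,0,0],"translation": [-6.6,-37.7,0],"hand": 0.3},{"turn": [0,0,0],"translation": [-6.6,-37.7,0],"hand": 0.3},{"turn": [0,0,0],"translation": [-6.6,-37.7,0],"hand": 0.3},{"turn": [0,0,0],"translation": [-6.6,-37.7,0],"hand": 0.3},{"turn": [0,0,0],"translation": [-3.3,-19,0],"hand": 0.3},{"turn": [0,0,0],"translation": [0,0,0],"hand": 0.3},{"turn": [0,0,0],"translation": [0,0,0],"hand": 0.3}]'

```text
time_s: 3.77
eef_pos: [452.8, -88.5, 163.0]
ee_rot: [0.0, 0.001, 1.0, -0.0]
force: [0.2, 1.3, -0.2]
grip_width: 0.622
grip_force: 42.6
```

Run:
```python
from h import *
s=sense();print(s["eef_pos"],s["grip_width"],s["force"])
c=capture("scene");cv2.imwrite("pics/g2.png",cv2.resize(c["image"][150:300,190:390],None,fx=4,fy=4,interpolation=cv2.INTER_CUBIC))
```

```text
[452.84657546 -88.49025848 162.99536513] 0.6223947497631991 [ 0.21940751  1.27653867 -0.21386445]
```

View pics/g2.png

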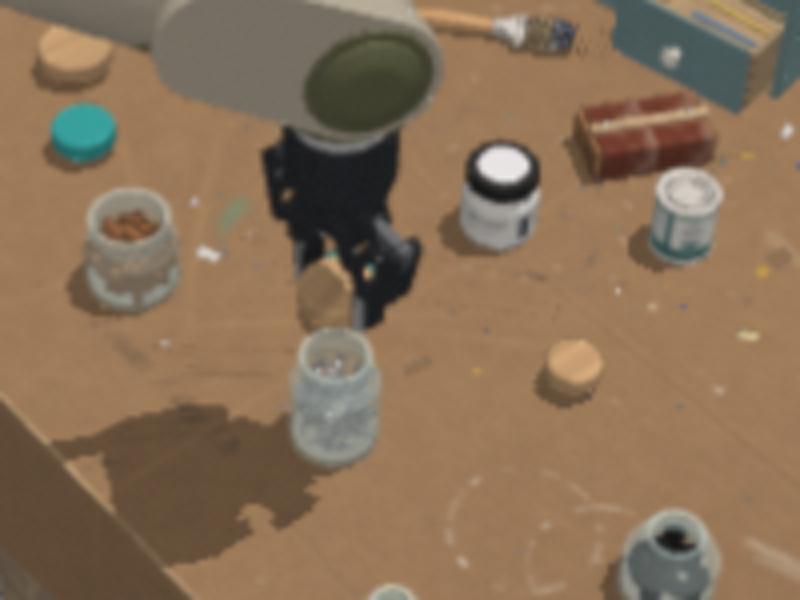

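The lid is held at about (325,295), above the jar mouth at (335,350). It may be pitched, so I'll check it with depth.

Run:
```python
from h import *
c=capture("scene");P=cloud(c);hsv=cv2.cvtColor(c["image"],cv2.COLOR_BGR2HSV)
for v in range(208,236,2):
    print(v,[tuple(np.round(P[v,u]).astype(int))+(tuple(hsv[v,u])[1:] ) if abs(P[v,u,0]-453)<60 and P[v,u,2]>95 else 0 for u in range(264,282,3)])
```

```text
208 [(np.int64(438), np.int64(-62), np.int64(202), np.uint8(26), np.uint8(30)), (np.int64(451), np.int64(-59), np.int64(191), np.uint8(40), np.uint8(32)), (np.int64(461), np.int64(-60), np.int64(186), np.uint8(12), np.uint8(44)), (np.int64(431), np.int64(-107), np.int64(242), np.uint8(8), np.uint8(33)), (np.int64(437), np.int64(-112), np.int64(242), np.uint8(25), np.uint8(31)), 0]
210 [(np.int64(444), np.int64(-54), np.int64(184), np.uint8(4), np.uint8(71)), (np.int64(448), np.int64(-62), np.int64(188), np.uint8(18), np.uint8(29)), (np.int64(464), np.int64(-56), np.int64(172), np.uint8(82), np.uint8(53)), (np.int64(437), np.int64(-100), np.int64(225), np.uint8(97), np.uint8(89)), (np.int64(438), np.int64(-111), np.int64(233), np.uint8(16), np.uint8(32)), (np.int64(443), np.int64(-117), np.int64(235), np.uint8(15), np.uint8(33))]
212 [(np.int64(440), np.int64(-59), np.int64(182), np.uint8(7), np.uint8(78)), (np.int64(449), np.int64(-62), np.int64(179), np.uint8(20), np.uint8(26)), (np.int64(461), np.int64(-60), np.int64(169), np.uint8(74), np.uint8(52)), (np.int64(435), np.int64(-103)
[... 3582 characters left out ...]
.uint8(105), np.uint8(131)), (np.int64(431), np.int64(-108), np.int64(166), np.uint8(108), np.uint8(149)), (np.int64(438), np.int64(-113), np.int64(165), np.uint8(104), np.uint8(137)), (np.int64(442), np.int64(-120), np.int64(168), np.uint8(0), np.uint8(103))]
230 [0, 0, (np.int64(429), np.int64(-99), np.int64(151), np.uint8(106), np.uint8(135)), (np.int64(432), np.int64(-107), np.int64(156), np.uint8(105), np.uint8(133)), (np.int64(440), np.int64(-111), np.int64(154), np.uint8(105), np.uint8(133)), (np.int64(441), np.int64(-122), np.int64(163), np.uint8(2), np.uint8(103))]
232 [0, 0, 0, 0, 0, (np.int64(445), np.int64(-117), np.int64(148), np.uint8(21), np.uint8(119))]
234 [0, 0, 0, 0, 0, 0]
```

Request:
move_arm --moves '[{"turn": [0,0,0],"translation": [0,0,20],"hand": 0.3},{"turn": [0,0,0],"translation": [0,0,20],"hand": 0.3},{"turn": [0,0,0],"translation": [0,0,5],"hand": 0.3},{"turn": [0,0,0],"translation": [0,0,3],"hand": 0.3},{"turn": [0,0,0],"translation": [0,0,3],"hand": 0.3},{"turn": [0,0,0],"translation": [0,0,3],"hand": 0.3},{"turn": [0,0,0],"translation": [0,0,2],"hand": 0.3}]'

```text
time_s: 4.45
eef_pos: [453.2, -87.8, 106.7]
ee_rot: [0.001, -0.0, 1.0, -0.0]
force: [0.1, -0.1, -0.7]
grip_width: 0.622
grip_force: 42.6
```

Going in without contact force, so continue until seated.

Request:
move_arm --moves '[{"turn": [0,0,0],"translation": [0,0,2],"hand": 0.3},{"turn": [0,0,0],"translation": [0,0,2],"hand": 0.3},{"turn": [0,0,0],"translation": [0,0,1],"hand": 0.3},{"turn": [0,0,0],"translation": [0,0,0],"hand": 0.3}]'

```text
time_s: 4.78
eef_pos: [453.6, -88.1, 104.1]
ee_rot: [0.001, -0.0, 1.0, -0.001]
force: [-9.9, 4.9, 32.2]
grip_width: 0.624
grip_force: 45.3
```

Request:
move_arm --moves '[{"turn": [0,0,0],"translation": [0,0,-1.5],"hand": 1},{"turn": [0,0,0],"translation": [0,0,0],"hand": 1},{"turn": [0,0,0],"translation": [0,0,0],"hand": 1},{"turn": [0,0,0],"translation": [0,0,-28.5],"hand": 1},{"turn": [0,0,0],"translation": [0,0,-30],"hand": 1},{"turn": [0,0,0],"translation": [-34.1,-15.3,0],"hand": 1},{"turn": [0,0,0],"translation": [-34.1,-15.3,0],"hand": 1},{"turn": [0,0,0],"translation": [-34.1,-15.3,0],"hand": 1},{"turn": [0,0,0],"translation": [-34.1,-15.3,20],"hand": 1},{"turn": [0,0,0],"translation": [-34.1,-15.3,30],"hand": 1}]'

```text
time_s: 5.62
eef_pos: [621.0, -163.4, 116.4]
ee_rot: [0.002, 0.0, 1.0, -0.001]
force: [0.2, 0.1, 0.9]
grip_width: 1.003
grip_force: 0.0
```

Run:
```python
from h import *
c=capture("scene");P=cloud(c)
p=P[(np.hypot(P[...,0]-450,P[...,1]+87)<40)&(P[...,2]>104)]; print(len(p),p[:,2].min(),p[:,2].max(),np.median(p[:,2]),p.mean(0),np.polyfit(p[:,0],p[:,2],1),np.polyfit(p[:,1],p[:,2],1))
print(sense()["eef_pos"])
```

```text
783 104.00559480014675 527.3660361353761 486.8631899577805 [444.63136518 -96.95560153 386.6247294 ] [  -1.79291567 1183.81127175] [ -2.30131414 163.49943289]
[ 621.22286419 -164.33430625  105.48482197]
```

Request:
move_arm --moves '[{"turn": [0,0,0],"translation": [0,0,30],"hand": 1},{"turn": [0,0,0],"translation": [0,0,20],"hand": 1},{"turn": [0,0,0],"translation": [0,0,10],"hand": 1},{"turn": [0,0,0],"translation": [0,0,0],"hand": 1},{"turn": [0,0,0],"translation": [0,0,0],"hand": 1}]'

```text
time_s: 6.08
eef_pos: [618.5, -162.2, 56.1]
ee_rot: [0.0, -0.0, 1.0, -0.0]
force: [0.0, -1.0, 0.0]
grip_width: 1.0
grip_force: 0.0
```

Run:
```python
from h import *
c=capture("scene");P=cloud(c)
p=P[(np.hypot(P[...,0]-450,P[...,1]+87)<40)&(P[...,2]>104)&(P[...,2]<116)]; print(len(p),np.median(p[:,2]),p.mean(0),np.polyfit(p[:,0],p[:,2],1),np.polyfit(p[:,1],p[:,2],1))
print(sense()["eef_pos"])
```

```text
219 108.09613991750363 [449.02308564 -89.7471226  108.32273758] [-1.74119446e-03  1.09104574e+02] [2.44387452e-03 1.08542068e+02]
[ 618.88604702 -162.3929245    57.03536889]
```

Medium lid is seated: top at 108.1 mm and level. Now the small lid.

Request:
move_arm --moves '[{"turn": [0,0,0],"translation": [-4.6,-2,5],"hand": 1},{"turn": [0,0,0],"translation": [0,0,14],"hand": 1},{"turn": [0,0,0],"translation": [0,0,13],"hand": 1},{"turn": [0,0,0],"translation": [0,0,0],"hand": 1},{"turn": [0,0,0],"translation": [0,0,0],"hand": 0.2},{"turn": [0,0,0],"translation": [0,0,0],"hand": 0.2},{"turn": [0,0,0],"translation": [0,0,0],"hand": 0.2},{"turn": [0,0,0],"translation": [0,0,0],"hand": 0.2},{"turn": [0,0,0],"translation": [0,0,0],"hand": 0.2},{"turn": [0,0,0],"translation": [0,0,0],"hand": 0.2}]'

```text
time_s: 6.97
eef_pos: [623.4, -164.3, 24.7]
ee_rot: [0.001, -0.0, 1.0, -0.0]
force: [-1.2, 1.6, 5.7]
grip_width: 0.494
grip_force: 40.9
```

Request:
move_arm --moves '[{"turn": [0,0,0],"translation": [0,0,-15],"hand": 0.2},{"turn": [0,0,0],"translation": [0,0,-35],"hand": 0.2},{"turn": [0,0,0],"translation": [0,0,-35],"hand": 0.2},{"turn": [0,0,0],"translation": [13.5,-29.2,0],"hand": 0.2},{"turn": [0,0,0],"translation": [13.5,-29.2,0],"hand": 0.2},{"turn": [0,0,0],"translation": [13.5,-29.2,0],"hand": 0.2},{"turn": [0,0,0],"translation": [13.5,-29.2,0],"hand": 0.2},{"turn": [0,0,0],"translation": [13.5,-29.2,0],"hand": 0.2},{"turn": [0,0,0],"translation": [13.5,-29.2,0],"hand": 0.2},{"turn": [0,0,0],"translation": [0,0,0],"hand": 0.2}]'

```text
time_s: 7.8
eef_pos: [539.5, -344.3, 108.7]
ee_rot: [-0.0, 0.003, 1.0, -0.001]
force: [-0.5, -0.2, 0.1]
grip_width: 0.488
grip_force: 40.8
```

Request:
move_arm --moves '[{"turn": [0,0,0],"translation": [0,0,0],"hand": 0.2}]'

```text
time_s: 7.88
eef_pos: [541.2, -340.6, 108.5]
ee_rot: [0.0, 0.001, 1.0, 0.0]
force: [0.3, 0.1, 0.4]
grip_width: 0.497
grip_force: 40.8
```

Run:
```python
from h import *
print(sense()["eef_pos"],sense()["force"])
c=capture("scene");P=cloud(c)
cv2.imwrite("pics/g3.png",cv2.resize(c["image"][200:350,280:440],None,fx=4,fy=4,interpolation=cv2.INTER_CUBIC))
hsv=cv2.cvtColor(c["image"],cv2.COLOR_BGR2HSV)
m=(np.hypot(P[...,0]-540,P[...,1]+339)<45)&(P[...,2]<140)&(P[...,2]>80)&(hsv[...,1]>85); p=P[m]
top=p[p[:,2]>np.percentile(p[:,2],90)-4];print(len(p),len(top),top.mean(0),top.min(0),top.max(0),np.polyfit(top[:,0],top[:,2],1)[0],np.polyfit(top[:,1],top[:,2],1)[0])
```

```text
[ 541.19340611 -340.58575819  108.53099227] [0.2769906  0.14732284 0.4291016 ]
182 89 [ 535.92129489 -339.59232782  113.35262158] [ 516.81019509 -362.41062218  110.57532214] [ 553.60696576 -319.31625111  128.16812163] 0.0600738482743195 0.057737055440398075
```

View pics/g3.png

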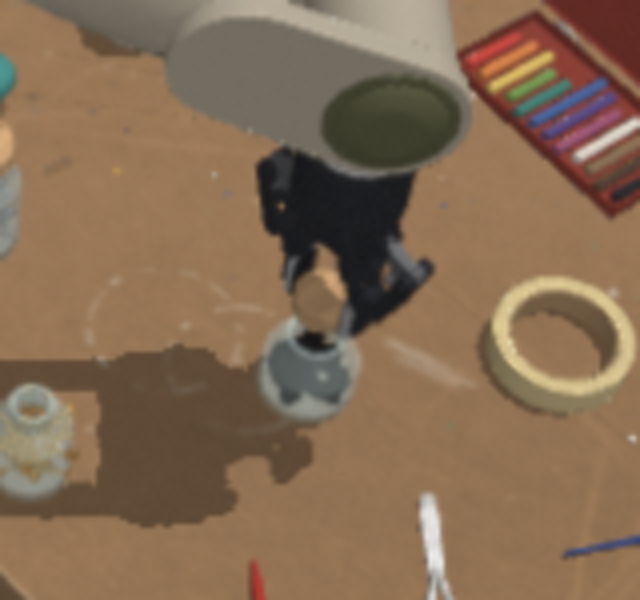

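The small lid is over its jar: lid at about (320,300), mouth at (318,340). A small correction, then lower.

Request:
move_arm --moves '[{"turn": [0,0,0],"translation": [-1.2,1.3,0],"hand": 0.2},{"turn": [0,0,0],"translation": [0,0,12],"hand": 0.2},{"turn": [0,0,0],"translation": [0,0,7],"hand": 0.2},{"turn": [0,0,0],"translation": [0,0,0],"hand": 0.2},{"turn": [0,0,0],"translation": [0,0,3],"hand": 0.2},{"turn": [0,0,0],"translation": [0,0,3],"hand": 0.2},{"turn": [0,0,0],"translation": [0,0,2],"hand": 0.2},{"turn": [0,0,0],"translation": [0,0,0],"hand": 0.2}]'

```text
time_s: 8.6
eef_pos: [543.0, -337.9, 81.1]
ee_rot: [-0.0, -0.0, 1.0, 0.0]
force: [0.5, 0.1, -0.1]
grip_width: 0.495
grip_force: 40.8
```

Request:
move_arm --moves '[{"turn": [0,0,0],"translation": [0,0,2],"hand": 0.2},{"turn": [0,0,0],"translation": [0,0,2],"hand": 0.2},{"turn": [0,0,0],"translation": [0,0,1.5],"hand": 0.2},{"turn": [0,0,0],"translation": [0,0,0],"hand": 0.2}]'

```text
time_s: 8.93
eef_pos: [543.2, -338.1, 76.7]
ee_rot: [0.0, -0.0, 1.0, -0.0]
force: [-2.0, 1.5, 4.2]
grip_width: 0.497
grip_force: 41.2
```

Request:
move_arm --moves '[{"turn": [0,0,0],"translation": [0,0,0],"hand": 1},{"turn": [0,0,0],"translation": [0,0,0],"hand": 1},{"turn": [0,0,0],"translation": [0,0,0],"hand": 1},{"turn": [0,0,0],"translation": [0,0,-25],"hand": 1},{"turn": [0,0,0],"translation": [0,0,-30],"hand": 1},{"turn": [0,0,0],"translation": [0,0,-20],"hand": 1},{"turn": [0,0,0],"translation": [-6.5,31.5,0],"hand": 1},{"turn": [0,0,0],"translation": [-6.5,31.5,0],"hand": 1},{"turn": [0,0,0],"translation": [-6.5,31.5,0],"hand": 1},{"turn": [0,0,0],"translation": [-6.5,31.5,0],"hand": 1}]'

```text
time_s: 9.77
eef_pos: [569.1, -210.7, 151.1]
ee_rot: [0.0, 0.0, 1.0, 0.0]
force: [0.8, 0.3, -0.6]
grip_width: 0.998
grip_force: 0.0
```

Request:
move_arm --moves '[{"turn": [0,0,0],"translation": [-6.5,31.5,0],"hand": 1},{"turn": [0,0,0],"translation": [-6.5,31.5,0],"hand": 1},{"turn": [0,0,0],"translation": [-6.5,31.5,0],"hand": 1},{"turn": [0,0,0],"translation": [-6.5,31.5,0],"hand": 1},{"turn": [0,0,0],"translation": [-6.5,31.5,0],"hand": 1},{"turn": [0,0,0],"translation": [-6.5,31.5,0],"hand": 1},{"turn": [0,0,0],"translation": [-6.5,31.5,0],"hand": 1},{"turn": [0,0,0],"translation": [-6.5,31.5,0],"hand": 1},{"turn": [0,0,0],"translation": [-6.5,31.5,0],"hand": 1},{"turn": [0,0,0],"translation": [0,0,0],"hand": 1}]'

```text
time_s: 10.6
eef_pos: [627.8, 76.7, 150.9]
ee_rot: [0.0, -0.002, 1.0, 0.001]
force: [-0.6, 0.0, -0.7]
grip_width: 1.005
grip_force: 0.0
```

Run:
```python
from h import *
print(sense()["eef_pos"])
c=capture("scene");P=cloud(c)
p=P[(np.hypot(P[...,0]-540,P[...,1]+339)<30)&(P[...,2]>74)&(P[...,2]<90)]; print(len(p),np.median(p[:,2]),p.mean(0),np.polyfit(p[:,0],p[:,2],1),np.polyfit(p[:,1],p[:,2],1))
```

```text
[627.84368582  76.6878173  150.88289409]
164 79.18336854300799 [ 538.51498296 -340.60411472   79.36179034] [-4.17474715e-03  8.16099542e+01] [3.94581465e-02 9.28013974e+01]
```

Request:
move_arm --moves '[{"turn": [0,0,0],"translation": [-6.1,28.6,0],"hand": 1},{"turn": [0,0,0],"translation": [-6.1,28.6,0],"hand": 1},{"turn": [0,0,0],"translation": [0,0,25],"hand": 0.8},{"turn": [0,0,0],"translation": [0,0,30],"hand": 0.8},{"turn": [0,0,0],"translation": [0,0,30],"hand": 0.8},{"turn": [0,0,0],"translation": [0,0,15],"hand": 0.8},{"turn": [0,0,0],"translation": [0,0,0],"hand": 0.8},{"turn": [0,0,0],"translation": [0,0,0],"hand": 0.8}]'

```text
time_s: 11.32
eef_pos: [639.8, 127.9, 51.0]
ee_rot: [-0.0, 0.0, 1.0, -0.0]
force: [0.3, -0.3, -0.0]
grip_width: 0.803
grip_force: 0.0
```

Run:
```python
from h import *
c=capture("top");P=cloud(c)
print(sense()["eef_pos"])
for xy,z in(((544,-339),80),((454,-87),108)):
    p=P[(np.hypot(P[...,0]-xy[0],P[...,1]-xy[1])<30)&(abs(P[...,2]-z)<6)]; print(len(p),np.median(p[:,2]),(p.max(0)+p.min(0))/2,p.mean(0),np.polyfit(p[:,0],p[:,2],1)[0],np.polyfit(p[:,1],p[:,2],1)[0])
```

```text
[640.50692737 128.06144721  52.28127686]
184 80.47766127352733 [ 544.67425807 -338.07858949   79.94637963] [ 543.63403032 -337.49147701   80.41253775] -0.008886385389215384 -0.008402040724947778
315 108.71514771828792 [453.91449024 -89.09445857 108.07732127] [453.99956754 -88.40405834 108.52573841] -0.002726858133789087 0.00023359390001568623
```

Medium and small lids are both seated. Nudge over the tiny lid and grasp it.

Request:
move_arm --moves '[{"turn": [0,0,0],"translation": [0,6.2,0],"hand": 0.8},{"turn": [0,0,0],"translation": [0,0,14],"hand": 0.8},{"turn": [0,0,0],"translation": [0,0,12.5],"hand": 0.8},{"turn": [0,0,0],"translation": [0,0,0],"hand": 0.8},{"turn": [0,0,0],"translation": [0,0,0],"hand": 0.1},{"turn": [0,0,0],"translation": [0,0,0],"hand": 0.1},{"turn": [0,0,0],"translation": [0,0,0],"hand": 0.1},{"turn": [0,0,0],"translation": [0,0,0],"hand": 0.1},{"turn": [0,0,0],"translation": [0,0,0],"hand": 0.1},{"turn": [0,0,0],"translation": [0,0,0],"hand": 0.1}]'

```text
time_s: 12.2
eef_pos: [640.2, 134.8, 25.2]
ee_rot: [0.001, 0.0, 1.0, -0.0]
force: [-0.1, -0.8, 3.8]
grip_width: 0.364
grip_force: 39.8
```

Request:
move_arm --moves '[{"turn": [0,0,0],"translation": [0,0,-15],"hand": 0.1},{"turn": [0,0,0],"translation": [0,0,-35],"hand": 0.1},{"turn": [0,0,0],"translation": [0,0,-35],"hand": 0.1},{"turn": [0,0,0],"translation": [0,0,-35],"hand": 0.1},{"turn": [0,0,0],"translation": [0,0,-25],"hand": 0.1},{"turn": [0,0,0],"translation": [18.1,-25,0],"hand": 0.1},{"turn": [0,0,0],"translation": [18.1,-25,0],"hand": 0.1},{"turn": [0,0,0],"translation": [18.1,-25,0],"hand": 0.1},{"turn": [0,0,0],"translation": [18.1,-25,0],"hand": 0.1},{"turn": [0,0,0],"translation": [18.1,-25,0],"hand": 0.1}]'

```text
time_s: 13.03
eef_pos: [548.1, 9.0, 169.5]
ee_rot: [-0.0, -0.0, 1.0, 0.0]
force: [0.8, -0.1, -1.2]
grip_width: 0.368
grip_force: 39.8
```

Request:
move_arm --moves '[{"turn": [0,0,0],"translation": [18.1,-25,0],"hand": 0.1},{"turn": [0,0,0],"translation": [18.1,-25,0],"hand": 0.1},{"turn": [0,0,0],"translation": [18.1,-25,0],"hand": 0.1},{"turn": [0,0,0],"translation": [18.1,-25,0],"hand": 0.1},{"turn": [0,0,0],"translation": [18.1,-25,0],"hand": 0.1},{"turn": [0,0,0],"translation": [18.1,-25,0],"hand": 0.1},{"turn": [0,0,0],"translation": [18.1,-25,0],"hand": 0.1},{"turn": [0,0,0],"translation": [18.1,-25,0],"hand": 0.1},{"turn": [0,0,0],"translation": [0,0,0],"hand": 0.1},{"turn": [0,0,0],"translation": [0,0,0],"hand": 0.1}]'

```text
time_s: 13.87
eef_pos: [403.9, -190.9, 169.6]
ee_rot: [0.0, 0.001, 1.0, 0.0]
force: [-0.3, -0.1, 0.1]
grip_width: 0.367
grip_force: 39.8
```

Request:
move_arm --moves '[{"turn": [0,0,0],"translation": [17.8,-24.7,0],"hand": 0.1},{"turn": [0,0,0],"translation": [17.8,-24.7,0],"hand": 0.1},{"turn": [0,0,0],"translation": [17.8,-24.7,0],"hand": 0.1},{"turn": [0,0,0],"translation": [0,0,25],"hand": 0.1},{"turn": [0,0,0],"translation": [0,0,20],"hand": 0.1},{"turn": [0,0,0],"translation": [0,0,0],"hand": 0.1},{"turn": [0,0,0],"translation": [0,0,0],"hand": 0.1},{"turn": [0,0,0],"translation": [0,0,0],"hand": 0.1}]'

```text
time_s: 14.53
eef_pos: [351.9, -264.1, 125.5]
ee_rot: [0.0, -0.001, 1.0, -0.0]
force: [0.6, -0.0, -0.0]
grip_width: 0.363
grip_force: 39.8
```

Run:
```python
from h import *
c=capture("scene");P=cloud(c);print(sense()["eef_pos"])
cv2.imwrite("pics/g4.png",cv2.resize(c["image"][240:340,230:360],None,fx=5,fy=5,interpolation=cv2.INTER_CUBIC))
```

```text
[ 351.95992857 -264.21325974  125.70765604]
```

View pics/g4.png

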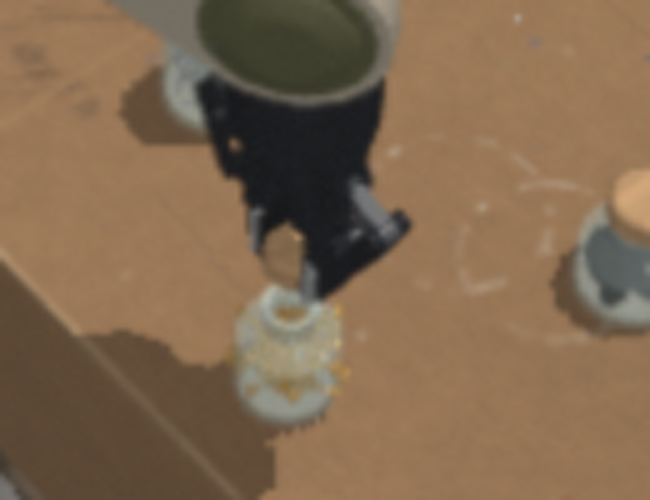

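The tiny lid is at about (285,258), above the mouth at (290,308). Lower.

Request:
move_arm --moves '[{"turn": [0,0,0],"translation": [1.2,-0.8,5],"hand": 0.1},{"turn": [0,0,0],"translation": [0,0,9],"hand": 0.1},{"turn": [0,0,0],"translation": [0,0,6],"hand": 0.1},{"turn": [0,0,0],"translation": [0,0,0],"hand": 0.1},{"turn": [0,0,0],"translation": [0,0,3],"hand": 0.1},{"turn": [0,0,0],"translation": [0,0,3],"hand": 0.1},{"turn": [0,0,0],"translation": [0,0,2],"hand": 0.1},{"turn": [0,0,0],"translation": [0,0,0],"hand": 0.1}]'

```text
time_s: 15.25
eef_pos: [349.8, -264.9, 96.2]
ee_rot: [-0.0, 0.0, 1.0, 0.0]
force: [-1.0, 1.1, -0.8]
grip_width: 0.367
grip_force: 39.8
```

Request:
move_arm --moves '[{"turn": [0,0,0],"translation": [0,0,1.5],"hand": 0.1},{"turn": [0,0,0],"translation": [0,0,1.5],"hand": 0.1},{"turn": [0,0,0],"translation": [0,0,0.8],"hand": 0.1},{"turn": [0,0,0],"translation": [0,0,0],"hand": 0.1}]'

```text
time_s: 15.58
eef_pos: [350.0, -265.1, 93.1]
ee_rot: [0.0, -0.0, 1.0, -0.0]
force: [-1.2, 1.9, 5.0]
grip_width: 0.364
grip_force: 40.3
```

Request:
move_arm --moves '[{"turn": [0,0,0],"translation": [0,0,0],"hand": 0.8},{"turn": [0,0,0],"translation": [0,0,0],"hand": 0.8},{"turn": [0,0,0],"translation": [0,0,0],"hand": 0.8},{"turn": [0,0,0],"translation": [0,0,-25],"hand": 1},{"turn": [0,0,0],"translation": [0,0,-30],"hand": 1},{"turn": [0,0,0],"translation": [0,0,-30],"hand": 1},{"turn": [0,0,0],"translation": [-9.3,30.1,0],"hand": 1},{"turn": [0,0,0],"translation": [-9.3,30.1,0],"hand": 1},{"turn": [0,0,0],"translation": [-9.3,30.1,0],"hand": 1},{"turn": [0,0,0],"translation": [-9.3,30.1,0],"hand": 1}]'

```text
time_s: 16.42
eef_pos: [387.2, -143.3, 177.9]
ee_rot: [0.0, 0.0, 1.0, -0.0]
force: [0.5, 0.0, -0.0]
grip_width: 0.996
grip_force: 0.0
```

Request:
move_arm --moves '[{"turn": [0,0,0],"translation": [-9.3,30.1,0],"hand": 1},{"turn": [0,0,0],"translation": [-9.3,30.1,0],"hand": 1},{"turn": [0,0,0],"translation": [-9.3,30.1,0],"hand": 1},{"turn": [0,0,0],"translation": [-9.3,30.1,0],"hand": 1},{"turn": [0,0,0],"translation": [-9.3,30.1,0],"hand": 1},{"turn": [0,0,0],"translation": [-9.3,30.1,0],"hand": 1},{"turn": [0,0,0],"translation": [-9.3,30.1,0],"hand": 1},{"turn": [0,0,0],"translation": [-9.3,30.1,0],"hand": 1},{"turn": [0,0,0],"translation": [-9.3,30.1,0],"hand": 1},{"turn": [0,0,0],"translation": [-9.3,30.1,0],"hand": 1}]'

```text
time_s: 17.25
eef_pos: [480.3, 158.1, 177.7]
ee_rot: [-0.0, -0.0, 1.0, -0.0]
force: [0.5, -0.6, -0.2]
grip_width: 0.997
grip_force: 0.0
```

Request:
move_arm --moves '[{"turn": [0,0,0],"translation": [-9.3,30.1,0],"hand": 1},{"turn": [0,0,0],"translation": [-9.3,30.1,0],"hand": 1},{"turn": [0,0,0],"translation": [-9.3,30.1,0],"hand": 1},{"turn": [0,0,0],"translation": [-9.3,30.1,0],"hand": 1},{"turn": [0,0,0],"translation": [-9.3,30.1,0],"hand": 1},{"turn": [0,0,0],"translation": [0,0,0],"hand": 1},{"turn": [0,0,0],"translation": [0,0,0],"hand": 1}]'

```text
time_s: 17.83
eef_pos: [526.4, 307.8, 177.0]
ee_rot: [-0.0, -0.001, 1.0, -0.0]
force: [0.4, -0.3, -0.3]
grip_width: 0.998
grip_force: 0.0
```

Run:
```python
from h import *
c=capture("top");P=cloud(c)
print(sense()["eef_pos"])
for xy,z in(((544,-339),80),((454,-87),108),((351,-265),96)):
    p=P[(np.hypot(P[...,0]-xy[0],P[...,1]-xy[1])<30)&(abs(P[...,2]-z)<6)]; print(len(p),np.median(p[:,2]),(p.max(0)+p.min(0))/2,p.mean(0),np.polyfit(p[:,0],p[:,2],1)[0],np.polyfit(p[:,1],p[:,2],1)[0])
```

```text
[526.31881967 306.81876586 177.16560063]
185 80.85275053393651 [ 544.69521759 -337.92444451   80.17039891] [ 543.59408348 -338.25148714   80.59823339] -0.0038598842584998427 0.02338195365316885
311 108.32728047482492 [453.76605958 -88.95371083 108.14089098] [453.487726   -88.82303268 108.3847961 ] -0.002140528237035986 0.0002876324809789681
116 97.18115865603556 [ 351.93277188 -265.46454649   96.16962863] [ 351.49092434 -264.87360925   96.5472415 ] -0.011886063469113087 0.022113032857286507
```

All three are seated. Next, the large lid.

Request:
move_arm --moves '[{"turn": [0,0,0],"translation": [-9.8,30.3,0],"hand": 1},{"turn": [0,0,0],"translation": [-9.8,30.3,0],"hand": 1},{"turn": [0,0,0],"translation": [0,0,25],"hand": 1},{"turn": [0,0,0],"translation": [0,0,30],"hand": 1},{"turn": [0,0,0],"translation": [0,0,30],"hand": 1},{"turn": [0,0,0],"translation": [0,0,25],"hand": 1},{"turn": [0,0,0],"translation": [0,0,0],"hand": 1},{"turn": [0,0,0],"translation": [0,0,0],"hand": 1},{"turn": [0,0,0],"translation": [0,0,0],"hand": 1}]'

```text
time_s: 18.63
eef_pos: [547.2, 367.2, 69.9]
ee_rot: [0.001, 0.0, 1.0, 0.001]
force: [-1.2, 1.2, 0.0]
grip_width: 1.0
grip_force: 0.0
```

Request:
move_arm --moves '[{"turn": [0,0,0],"translation": [1,0.3,15],"hand": 1},{"turn": [0,0,0],"translation": [0,0,18],"hand": 1},{"turn": [0,0,0],"translation": [0,0,15],"hand": 1},{"turn": [0,0,0],"translation": [0,0,0],"hand": 1},{"turn": [0,0,0],"translation": [0,0,0],"hand": 0.4},{"turn": [0,0,0],"translation": [0,0,0],"hand": 0.4},{"turn": [0,0,0],"translation": [0,0,0],"hand": 0.4},{"turn": [0,0,0],"translation": [0,0,0],"hand": 0.4},{"turn": [0,0,0],"translation": [0,0,0],"hand": 0.4},{"turn": [0,0,0],"translation": [0,0,0],"hand": 0.4}]'

```text
time_s: 19.47
eef_pos: [546.5, 368.2, 22.7]
ee_rot: [0.002, -0.0, 1.0, 0.001]
force: [-2.0, -1.1, 7.4]
grip_width: 0.753
grip_force: 44.5
```

Request:
move_arm --moves '[{"turn": [0,0,0],"translation": [0,0,-15],"hand": 0.4},{"turn": [0,0,0],"translation": [0,0,-35],"hand": 0.4},{"turn": [0,0,0],"translation": [0,0,-35],"hand": 0.4},{"turn": [0,0,0],"translation": [0,0,-25],"hand": 0.4},{"turn": [0,0,0],"translation": [12.5,-26,0],"hand": 0.4},{"turn": [0,0,0],"translation": [12.5,-26,0],"hand": 0.4},{"turn": [0,0,0],"translation": [12.5,-26,0],"hand": 0.4},{"turn": [0,0,0],"translation": [12.5,-26,0],"hand": 0.4},{"turn": [0,0,0],"translation": [12.5,-26,0],"hand": 0.4},{"turn": [0,0,0],"translation": [12.5,-26,0],"hand": 0.4}]'

```text
time_s: 20.3
eef_pos: [469.9, 210.7, 131.3]
ee_rot: [0.001, -0.0, 1.0, 0.0]
force: [1.1, -0.3, -1.3]
grip_width: 0.753
grip_force: 44.5
```

Request:
move_arm --moves '[{"turn": [0,0,0],"translation": [12.5,-26,0],"hand": 0.4},{"turn": [0,0,0],"translation": [12.5,-26,0],"hand": 0.4},{"turn": [0,0,0],"translation": [12.2,-26,0],"hand": 0.4},{"turn": [0,0,0],"translation": [0,0,0],"hand": 0.4},{"turn": [0,0,0],"translation": [0,0,0],"hand": 0.4},{"turn": [0,0,0],"translation": [0,0,0],"hand": 0.4}]'

```text
time_s: 20.8
eef_pos: [433.8, 134.0, 130.9]
ee_rot: [0.001, 0.0, 1.0, 0.0]
force: [-0.6, 0.5, -0.8]
grip_width: 0.751
grip_force: 44.5
```

Run:
```python
from h import *
c=capture("scene");P=cloud(c);print(sense()["eef_pos"],sense()["grip_width"])
cv2.imwrite("pics/g5.png",cv2.resize(c["image"][150:250,170:300],None,fx=5,fy=5,interpolation=cv2.INTER_CUBIC))
```

```text
[433.73215274 134.25783884 130.56375526] 0.7534766417468115
```

View pics/g5.png

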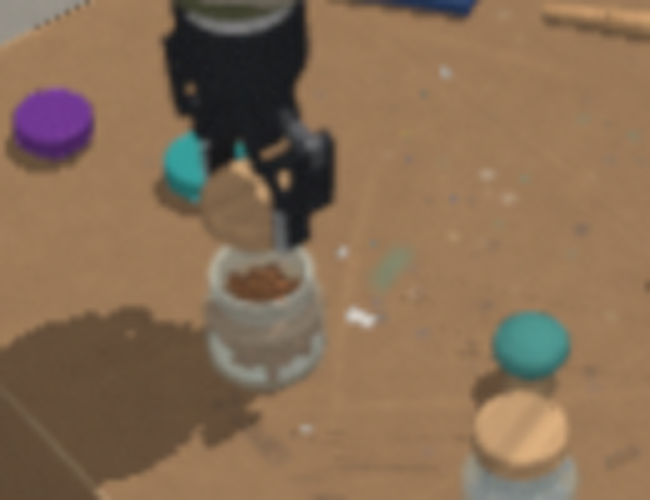

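The large lid is at about (240,208), over the mouth at (262,270). Lower.

Request:
move_arm --moves '[{"turn": [0,0,0],"translation": [0,-0.7,15],"hand": 0.4},{"turn": [0,0,0],"translation": [0,0,14],"hand": 0.4},{"turn": [0,0,0],"translation": [0,0,6],"hand": 0.4},{"turn": [0,0,0],"translation": [0,0,0],"hand": 0.4},{"turn": [0,0,0],"translation": [0,0,3],"hand": 0.4},{"turn": [0,0,0],"translation": [0,0,3],"hand": 0.4},{"turn": [0,0,0],"translation": [0,0,2],"hand": 0.4},{"turn": [0,0,0],"translation": [0,0,0],"hand": 0.4}]'

```text
time_s: 21.52
eef_pos: [433.0, 133.1, 86.7]
ee_rot: [-0.0, -0.0, 1.0, -0.0]
force: [0.5, 0.5, -1.2]
grip_width: 0.755
grip_force: 44.5
```

Request:
move_arm --moves '[{"turn": [0,0,0],"translation": [0,0,2],"hand": 0.4},{"turn": [0,0,0],"translation": [0,0,1.5],"hand": 0.4},{"turn": [0,0,0],"translation": [0,0,1],"hand": 0.4},{"turn": [0,0,0],"translation": [0,0,0],"hand": 0.4}]'

```text
time_s: 21.85
eef_pos: [433.1, 133.1, 82.7]
ee_rot: [0.0, 0.0, 1.0, 0.0]
force: [-2.7, -0.1, 5.0]
grip_width: 0.752
grip_force: 45.0
```

Seated. Release, rise and back away.

Request:
move_arm --moves '[{"turn": [0,0,0],"translation": [0,0,0],"hand": 1},{"turn": [0,0,0],"translation": [0,0,0],"hand": 1},{"turn": [0,0,0],"translation": [0,0,0],"hand": 1},{"turn": [0,0,0],"translation": [0,0,0],"hand": 1},{"turn": [0,0,0],"translation": [0,0,-25],"hand": 1},{"turn": [0,0,0],"translation": [0,0,-30],"hand": 1},{"turn": [0,0,0],"translation": [0,0,-30],"hand": 1},{"turn": [0,0,0],"translation": [0,0,-30],"hand": 1},{"turn": [0,0,0],"translation": [0,30,0],"hand": 1},{"turn": [0,0,0],"translation": [0,30,0],"hand": 1}]'

```text
time_s: 22.68
eef_pos: [433.9, 193.3, 199.1]
ee_rot: [0.002, 0.001, 1.0, 0.0]
force: [0.1, -0.7, -0.5]
grip_width: 0.997
grip_force: 0.0
```

Request:
move_arm --moves '[{"turn": [0,0,0],"translation": [0,30,0],"hand": 1},{"turn": [0,0,0],"translation": [0,30,0],"hand": 1},{"turn": [0,0,0],"translation": [0,30,0],"hand": 1},{"turn": [0,0,0],"translation": [0,30,0],"hand": 1},{"turn": [0,0,0],"translation": [0,30,0],"hand": 1},{"turn": [0,0,0],"translation": [0,0,0],"hand": 1},{"turn": [0,0,0],"translation": [0,0,0],"hand": 1}]'

```text
time_s: 23.27
eef_pos: [432.6, 343.9, 196.7]
ee_rot: [-0.0, -0.001, 1.0, -0.0]
force: [-0.7, -0.3, 0.4]
grip_width: 0.999
grip_force: 0.0
```

Run:
```python
from h import *
c=capture("top");P=cloud(c);cv2.imwrite("pics/top9.png",c["image"])
print(sense()["eef_pos"],sense()["dq"].round(3))
for xy,z in(((435,133),88),((544,-339),80),((454,-87),108),((351,-265),96)):
    p=P[(np.hypot(P[...,0]-xy[0],P[...,1]-xy[1])<38)&(abs(P[...,2]-z)<6)]; print(len(p),np.median(p[:,2]),p.mean(0),np.polyfit(p[:,0],p[:,2],1)[0],np.polyfit(p[:,1],p[:,2],1)[0])
```

```text
[432.81246304 343.0395615  196.90042309] [-0.026 -0.017  0.013 -0.002 -0.001  0.001]
440 88.67317136954337 [434.04840598 132.23043579  88.50802245] -0.010074362595301133 0.005157524400940933
189 80.79975840291779 [ 543.77011648 -337.83231915   80.69431944] -0.021526459828384834 -0.03009971867896086
313 108.7283182352528 [453.65978367 -88.71264322 108.65318932] 0.01502308815678639 0.007050896304357624
111 96.38389446473757 [ 351.58691576 -265.15389708   96.08050826] 0.04122558481903461 -0.008636936994611677
```

View pics/top9.png

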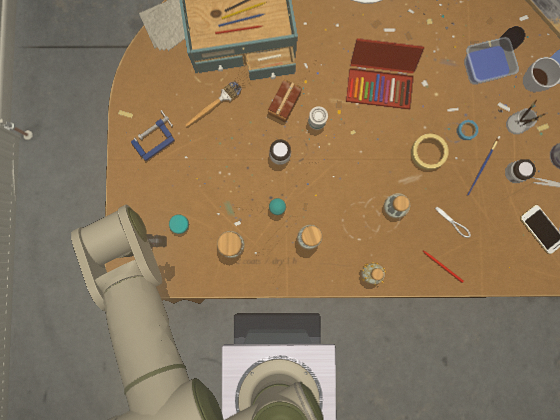

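All four jars are closed, with lids at (230,245), (309,237), (397,205) and (373,274). The lid tops are at 88, 108, 80 and 96 mm. The knob at (277,206) and varnish at (280,152) have not moved.

```bash
python3 -c "
from rig import finish_job; print(finish_job())"
```

```text
the job is handed in; nothing more can be done
None
```

I closed all four jars with their own lids, which the final images showed seated and level with the knob and varnish unmoved, and handed the job in at about 23 s; no verdict came back.

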